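# Reseat the crooked lid of a bearing dish

### The arm

A 7-joint arm with a two-finger parallel gripper is mounted at the origin on the work surface. World frame = base frame: x ahead of the robot, y to its left, z up, the work surface at z = 0. Lengths are in m, angles in rad, forces in N, time in s.
With the tool pointing down it reaches from about 0.4 to 0.85 m from the base axis. Payload 6.9 kg.
Tool frame: the origin (TCP) lies at the very end of the fingers, on their centre line; the grasp point (between the pads) lies 19 mm behind it; z points along the fingers, y is the direction in which the jaws open and shut (so a half turn about z gives the same grasp; the last joint's range is limited). The gripper opens to 85 mm and grips with 20 to 120 N. Pads are 22 mm wide; open, the fingers measure 114 mm over their backs; the gripper's body (76 mm by 85 mm) begins 54 mm behind the grasp point. The pads swing forward as they close: fully open they stand 13 mm farther back than shut.
Start: joints at [1.319, 0.507, -0.238, 1.5, 0.126, 1.149, -0.155], TCP at [0.219, -0.585, 0.231] pointing down, gripper open.
Joint ranges: [-3.08, 3.08], [-0.24, 2.05], [-1.43, 1.35], [0, 2.5], [-1.52, 4.66], [0.17, 1.96], [-2.89, 2.89]. Speed limits (rad/s): [2.39, 2.39, 3.14, 3.14, 3.14, 3.14, 3.14].

### API

Orientations are given as a unit quaternion [w, x, y, z].
In Python, from cell import env gives the robot as it stands.
- The arm moves only by the tool carry_out, never from a script. Its argument "commands" is a list of rows, each a list of 4 numbers: the shift along the tool's x, y, z in cm, then the turn about the tool's z in rad. In form: [[tx, ty, tz, twist], ...]. A call has exactly 5 rows; each row shifts and turns the commanded pose from where the row before left it, along the tool's axes as they then stand; what a row does not reach is not made up. A row lasts 1/10 s, in which the tool goes at most 50 mm and 8.59 degrees, less where a joint would pass 70% of its speed; a pose out of reach is approached as far as the arm can. A call with a gripper value outside its range is refused whole. "grip" is the closure in counts, from 0 (fully open) to 255 (shut), set as the call begins (left out, the last holds). The fingers move at their own pace and stop on an object; "grip_force" is the grip in N (left out, the last holds). Time passes only in rows, so rows that do not move let the fingers close, or fill a call up. It gives the time, the measured TCP pose, the force and the opening at its end, in the units of the state.
- env.sense(): the state, without advancing time (a new reading comes with each control period).
- env.snapshot(name): name is "scene" or "top"; returns the picture (400x640x3 uint8, red, green, blue); there is no depth.
- env.camera_model(name): a dict with "camera_matrix" (3x3 intrinsics, pixels), "xyz" and "attitude" of the camera in the world. Camera axes: x right, y down, z forward; pixel columns grow to the right and rows downward; lengths in m; the calibration is good to about 2 mm. A picture is of the moment at which its call begins. camera_model takes no time and is no camera call.
- env.job_done(): hands the job in, once; it reports no verdict.
The state is a dict: "time_s": time; "joints": joint angles; "joint_vel": joint speeds; "tau": joint torques, N m; "position": TCP position; "tool_rot": TCP orientation; "ft_force": force on the tool from outside, world axes, zero at the start; "ft_torque": the same for the moment, N m; "width": opening from 0.0 (shut) to 1.0 (fully open).
Only numpy, scipy, OpenCV 4.12 (cv2) and the standard library are available. Lean on these libraries where they do the work, as an engineer would, in place of code of your own. Each camera call takes 0.05 s, during which the arm holds its last target.

### The job

The shallow lid of the larger round parts dish was put back crooked: its tab side is riding on the dish's rim. Take the lid by its tab, raise the tab side first, by about a finger's width, while the opposite edge still rests on the dish, then lift the whole lid just clear, keeping it low over the dish, and set it back centred so that it sits fully down and level all round, lowering it rather than dropping it, and let go. Do not disturb the other things on the bench.

Things in the scene. Friction and masses are not known exactly. Their poses are not given: they have to be found in the camera images.
- dish: Larger round open steel parts dish with bearing balls in it, held to the bench by a magnet (does not move). Outside diameter 110 mm, height 28 mm, wall 4 mm. Origin: centre of its underside, on the bench; z up. The lid fits over it with 3.5 mm play all round; properly seated, the lid is level and its origin is 20 mm above the dish's origin.
- lid: Shallow round aluminium lid of the dish, 0.10 to 0.16 kg: 123 mm across, top plate 3 mm, skirt hanging 8 mm below it, 3 mm thick, 117 mm inside. Origin: on its axis, level with the skirt's lower edge; plate underside at z = 8 mm, upper face at z = 11 mm. z: up; x: from the axis to the tab. At the start it lies about 7 mm off centre, away from its tab, tab side 0.075 rad up.
- lid_tab (a point): Middle of the lid's upright black grip tab (lid frame x = 45, z = 30 mm): a block 10 mm thick along the lid's x, 36 mm wide along its y, 26 mm high above the plate. Pinch it across its thickness from above. The tab side faces away from the robot, within 1.05 rad of world +x; at the start the skirt there stands on the dish's rim.
- lid_far (a point): Point on the plate's underside opposite the tab (lid frame x = -55, z = 8 mm). With that edge resting on the dish it is about level with the dish's rim, 28 mm above the bench. The plate itself bears on the rim there: at the start at about x = -48 mm in the lid's frame.
- tin: Bystander: smaller round closed tin, 78 mm across, 36 mm high, no tab. Origin: centre of its underside.
- oil: Bystander: white oil bottle, 44 mm across, 130 mm high. Origin: centre of its underside.
- spanner: Bystander: spanner 170 mm long, lying flat. Origin: middle of its underside.
- driver: Bystander: screwdriver 200 mm long, lying. Origin: middle of its underside.
- chainring: Bystander: bicycle chainring 160 mm across, lying flat. Origin: its centre, underside.
- pedal: Bystander: metal bicycle pedal, about 100 mm, lying. Origin: centre of its underside.
- jar: Bystander: grey jar with a screw cap, 66 mm across, 75 mm high. Origin: centre of its underside.
Mind the look-alikes: they are no part of the job. Several things have the shape of the dish; the one meant has the colours described above. What is shaped like the lid but pink is not meant.

How it is judged:
By the outcome, as a careful person would: the job done as asked, in the order asked, and still so for the second after the job is handed in, with the robot touching nothing.
It also fails if it takes over 40 s, if anything falls off the work surface, if the arm or the gripper's body presses on something with over 40 N, if the wrist force passes 120 N, or if a joint passes its speed limit or range.

## Working session

There is one attempt and no reset: what is moved stays moved. The work goes in short steps, Python scripts to look and compute and a tool call to move; the robot and the scene stay as the last step left them, time stands still between calls to the robot, and variables do not carry over. Pictures are saved under pics/ and viewed, and the job is handed in when it is done.

Besides the shell and the picture viewer there is one more tool, called after "Emit:" as a command line: name --pt "numbers of a row" for each row, then --argument value for the rest. carry_out: Moves the arm, as the interface text tells. Its arguments: {"type":"object","properties":{"commands":{"type":"array"},"grip":{"type":"number"},"grip_force":{"type":"number"}},"required":["commands"]}

```bash
mkdir -p pics; ls; python3 - <<'E'
from cell import env
import cv2
s=env.sense();print(s)
for n in("scene","top"):
    print(n,env.camera_model(n))
    cv2.imwrite(f"pics/{n}0.png",env.snapshot(n)[:,:,::-1])
E
```

```text
pics
{'time_s': 0.0, 'joints': array([ 1.31849925,  0.50830481, -0.23752569,  1.50116837,  0.12567781,
        1.14887   , -0.15479976]), 'joint_vel': array([-0.00135693,  0.00109528,  0.00069723,  0.00061946, -0.00051627,
       -0.00088916,  0.00043825]), 'tau': array([ 1.18086664e-04, -6.20596147e+01, -2.18648069e+00, -2.49652183e+01,
        1.28109951e-02,  1.19585005e-02, -3.80750816e-05]), 'position': array([ 0.21863816, -0.58496416,  0.23043793]), 'tool_rot': array([-8.66480673e-04,  9.84038724e-01,  1.77952274e-01, -1.64702950e-04]), 'ft_force': array([-0.02611343, -0.50988067, -0.36503563]), 'ft_torque': array([-0.02764873, -0.05652271, -0.00439854]), 'width': 0.9997037591831112}
scene {'camera_matrix': array([[406.50515541,   0.        , 314.79175518],
       [  0.        , 406.50515541, 201.21934704],
       [  0.        ,   0.        ,   1.        ]]), 'xyz': array([1.1582248 , 0.68114312, 0.74387769]), 'attitude': array([-0.15843874,  0.31065355,  0.83526169, -0.42512286])}
top {'camera_matrix': array([[383.20375246,   0.        , 317.24546657],
       [  0.        , 383.20375246, 200.10145081],
       [  0.        ,   0.        ,   1.        ]]), 'xyz': array([ 0.37423451, -0.02763554,  1.18097337]), 'attitude': array([ 0.0576087 , -0.70486155,  0.7053138 , -0.04882493])}
```

View pics/scene0.png

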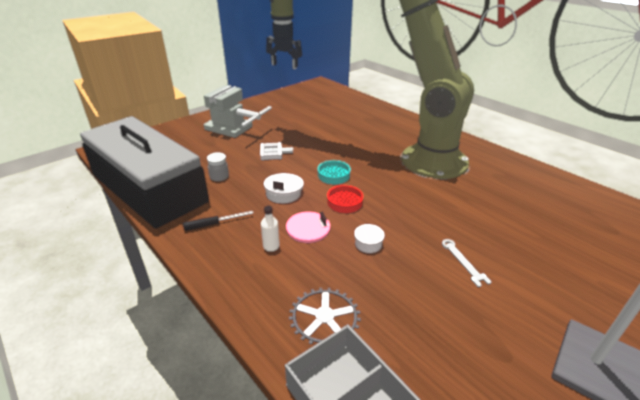

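View pics/top0.png

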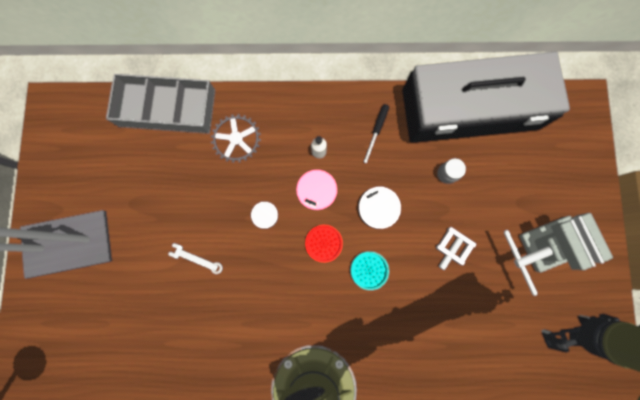

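Top view: the white lid is at about (380,208) with its black tab at (372,194). In the scene view the lid is at (285,187) and the tab at (279,186). I'll zoom in on both.

```bash
cat > h.py <<'E'
import numpy as np,cv2
from scipy.spatial.transform import Rotation as R
from cell import env
def cam(n):
    c=env.camera_model(n);q=c["attitude"];return c["camera_matrix"],np.array(c["xyz"]),R.from_quat([q[1],q[2],q[3],q[0]]).as_matrix()
def ray(n,p):
    K,o,M=cam(n);d=M@np.linalg.solve(K,[p[0],p[1],1]);return o,d/np.linalg.norm(d)
def onz(n,p,z):
    o,d=ray(n,p);return o+d*(z-o[2])/d[2]
def proj(n,P):
    K,o,M=cam(n);v=K@(M.T@(np.array(P)-o));return v[:2]/v[2]
def tri(a,b,na="top",nb="scene"):
    o1,d1=ray(na,a);o2,d2=ray(nb,b)
    t=np.linalg.lstsq(np.c_[d1,-d2],o2-o1,rcond=None)[0]
    p,q=o1+t[0]*d1,o2+t[1]*d2
    return (p+q)/2,np.linalg.norm(p-q)
E
python3 - <<'E'
from h import *
a=cv2.imread("pics/top0.png")[180:240,340:420];b=cv2.imread("pics/scene0.png")[160:215,245:325]
a=cv2.resize(a,None,fx=8,fy=8,interpolation=cv2.INTER_CUBIC);b=cv2.resize(b,None,fx=8,fy=8,interpolation=cv2.INTER_CUBIC)
cv2.imwrite("pics/top0z.png",a);cv2.imwrite("pics/scene0z.png",b)
E
```

```text
(no output)
```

View pics/top0z.png

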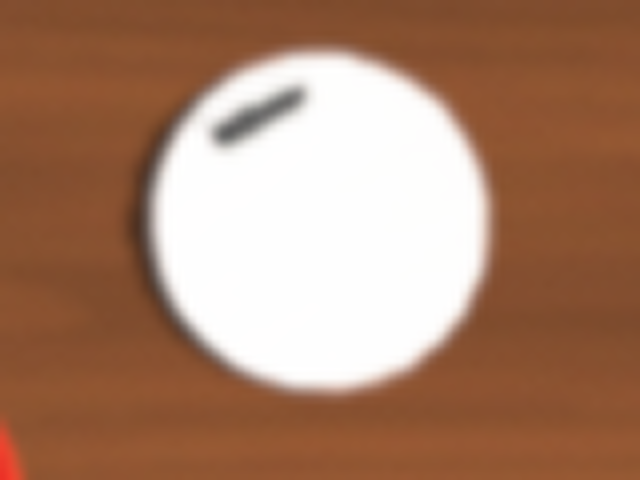

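View pics/scene0z.png

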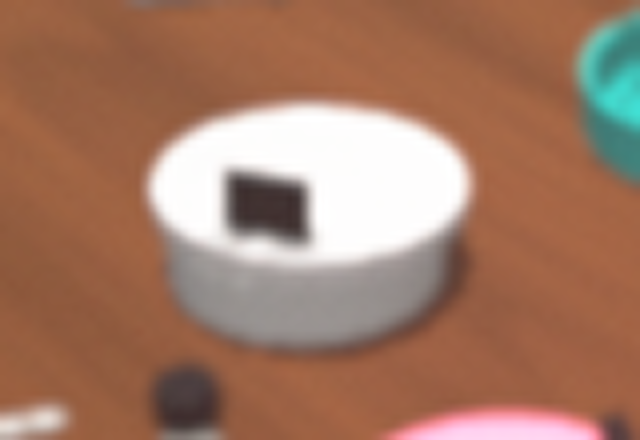

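Top zoom: the tab's top is a dark bar from (216,135) to (303,92), lying up-left on the lid. Scene zoom: the tab's upper corners are near (228,170) and (306,182), and the dish wall's bottom arc runs around y=345 below the lid. Next I'll measure these by masks.

```bash
python3 - <<'E'
from h import *
from scipy.optimize import least_squares
I={n:cv2.imread(f"pics/{n}0.png") for n in("top","scene")}
off={"top":(340,180,80,60),"scene":(245,160,80,55)}
S=4
el={}
for n in I:
    x,y,w,h=off[n];c=cv2.resize(I[n][y:y+h,x:x+w],None,fx=S,fy=S,interpolation=cv2.INTER_CUBIC)
    g=c.min(axis=2)
    th=170 if n=="top" else 205
    m=(g>th).astype(np.uint8)
    cs=cv2.findContours(m,cv2.RETR_EXTERNAL,cv2.CHAIN_APPROX_NONE)[0]
    k=max(cs,key=cv2.contourArea)
    e=cv2.fitEllipse(cv2.convexHull(k));ctr=(np.array(e[0])+.5)/S-.5+[x,y];print(n,"ellipse",ctr,np.array(e[1])/S,e[2]);el[n]=ctr
    # tab
    d=((c.max(axis=2)<(150 if n=="top" else 110))).astype(np.uint8)
    cs=cv2.findContours(d,cv2.RETR_EXTERNAL,cv2.CHAIN_APPROX_NONE)[0]
    for q in cs:
        if cv2.contourArea(q)<60: continue
        r=cv2.minAreaRect(q);b=(cv2.boxPoints(r)+.5)/S-.5+[x,y]
        ap=cv2.approxPolyDP(q,4,True)[:,0]
        print(" dark",cv2.contourArea(q)/S/S,((np.array(r[0])+.5)/S-.5+[x,y]),np.array(r[1])/S,"box",b.round(1).tolist(),"poly",((ap+.5)/S-.5+[x,y]).round(1).tolist())
print("lid plate centre",tri(el["top"],el["scene"]))
for z in(.03,.034,.036):print(z,onz("top",el["top"],z),onz("scene",el["scene"],z))
# dish bottom arc in scene: wood vs grey by saturation, lowest transition per column
x,y,w,h=off["scene"];c=cv2.resize(I["scene"][y:y+h,x:x+w],None,fx=S,fy=S,interpolation=cv2.INTER_CUBIC)
s=cv2.cvtColor(c,cv2.COLOR_BGR2HSV)
pts=[]
for u in range(100,205,3):
    col=np.where((s[:,u,1]<70)&(s[:,u,2]>90))[0];col=col[(col<185)]
    v=col.max();pts.append(((u+.5)/S-.5+x,(v+.5)/S-.5+y))
P=np.array([onz("scene",p,0.)[:2] for p in pts])
f=least_squares(lambda a:np.hypot(P[:,0]-a[0],P[:,1]-a[1])-.055,P.mean(0)-[.05,.02],loss="soft_l1",f_scale=.001)
print("dish",f.x,np.abs(f.fun).max(),np.array(pts)[::5].round(1).tolist())
E
```

```text
top ellipse [379.58102036 207.2430687 ] [41.51023483 42.12003326] 145.30101013183594
 dark 4727.4375 [379.5 209.5] [59.75 79.75] box [[339.6, 179.6], [419.4, 179.6], [419.4, 239.4], [339.6, 239.4]] poly [[339.6, 179.6], [339.6, 230.9], [343.1, 236.1], [343.4, 239.4], [419.4, 238.6], [419.4, 179.6]]
scene ellipse [283.20676804 182.8144989 ] [19.52238274 39.19014359] 89.21250915527344
 dark 4.125 [321.875 213.25 ] [2.25 2.5 ] box [[320.6, 212.1], [323.1, 212.1], [323.1, 214.4], [320.6, 214.4]] poly [[320.6, 212.4], [321.1, 214.4], [323.1, 214.4]]
 dark 56.40625 [267.80399895 209.42200089] [8.2063694  8.42997646] box [[262.9, 206.1], [271.2, 204.6], [272.7, 212.7], [264.4, 214.2]] poly [[264.1, 207.1], [264.6, 212.9], [267.6, 213.6], [271.9, 212.1], [271.9, 208.4], [269.6, 205.6]]
 dark 15.5 [299.71401596 195.91770935] [ 3.30771518 11.99320602] box [[295.4, 200.4], [301.2, 189.9], [304.1, 191.5], [298.3, 202.0]] poly [[301.6, 190.1], [299.1, 196.9], [295.4, 200.4], [301.6, 195.9]]
 dark 52.46875 [277.89189148 185.39864922] [9.90503883 6.28826141] box [[272.5, 187.7], [273.5, 181.5], [283.3, 183.1], [282.3, 189.3]] poly [[273.4, 182.4], [274.1, 187.9], [282.4, 188.6], [281.9, 183.1]]
lid plate centre (array([ 0.52717605, -0.20208244,  0.02974453]), np.float64(0.0008086285435575318))
0.03 [ 0.52684214 -0.20176095  0.03      ] [ 0.52762113 -0.20213538  0.03      ]
0.034 [ 0.52631178 -0.2011558   0.034     ] [ 0.53115453 -0.19718619  0.034     ]
0.036 [ 0.5260466  -0.20085323  0.036     ] [ 0.53292123 -0.1947116   0.036     ]
dish [ 0.53620804 -0.19243836] 0.0010566938686629099 [[269.6, 199.6], [273.4, 201.6], [277.1, 202.6], [280.9, 202.9], [284.6, 202.9], [288.4, 202.6], [292.1, 201.4]]
```

```bash
python3 - <<'E'
from h import *
c=cv2.imread("pics/top0.png");S=8
x,y,w,h=364,188,20,14
z=cv2.resize(c[y:y+h,x:x+w],None,fx=S,fy=S,interpolation=cv2.INTER_CUBIC).max(axis=2)
d=(z<170).astype(np.uint8)
cs=cv2.findContours(d,cv2.RETR_EXTERNAL,cv2.CHAIN_APPROX_NONE)[0]
for q in cs:
    print(cv2.contourArea(q)/64,cv2.boundingRect(q))
    if cv2.contourArea(q)<600: continue
    r=cv2.minAreaRect(q);b=(cv2.boxPoints(r)+.5)/S-.5+[x,y];ct=(np.array(r[0])+.5)/S-.5+[x,y]
    print(ct,np.array(r[1])/S,b.tolist())
    for zz in(.045,.055,.06,.063):
        B=np.array([onz("top",p,zz)[:2] for p in b]);e=[B[1]-B[0],B[2]-B[1]]
        l=max(e,key=np.linalg.norm);n=np.array([l[1],-l[0]]);n*=np.sign(n[0])
        print(zz,"ctr",B.mean(0),"sizes",[np.linalg.norm(v) for v in e],"yaw",np.arctan2(n[1],n[0]))
    for sc in [(277.9,185.4),(277.6,182.8)]: print("tri",tri(ct,sc))
E
```

```text
28.265625 (22, 26, 88, 54)
[371.82253551 193.9561348 ] [ 3.02238631 12.08954525] [[365.7838315963745, 195.49139881134033], [376.4283266067505, 189.7597472667694], [377.8612394332886, 192.42087078094482], [367.2167444229126, 198.15252208709717]]
0.045 ctr [ 0.56510506 -0.17723991] sizes [np.float64(0.03665658433121299), np.float64(0.009100692059545626)] yaw 0.49450489278534715
0.055 ctr [ 0.56342482 -0.17592294] sizes [np.float64(0.03633389556786317), np.float64(0.00902057845594888)] yaw 0.494504892785347
0.06 ctr [ 0.56258471 -0.17526445] sizes [np.float64(0.03617255118618816), np.float64(0.008980521654150458)] yaw 0.49450489278534493
0.063 ctr [ 0.56208063 -0.17486936] sizes [np.float64(0.036075744557183216), np.float64(0.008956487573071442)] yaw 0.4945048927853456
tri (array([ 0.56498877, -0.17721681,  0.04891533]), np.float64(0.0014661590902564597))
tri (array([ 0.56434675, -0.17682889,  0.05811308]), np.float64(0.0038570264984954983))
16.4609375 (0, 0, 51, 44)
[366.6875 190.25  ] [5.375 6.25 ] [[363.5625, 187.5625], [369.8125, 187.5625], [369.8125, 192.9375], [363.5625, 192.9375]]
0.045 ctr [ 0.57642424 -0.16205571] sizes [np.float64(0.018775096500112498), np.float64(0.01640454585804708)] yaw -0.002008990728281277
0.055 ctr [ 0.57464436 -0.16087241] sizes [np.float64(0.018609818889502257), np.float64(0.016260136259803572)] yaw -0.002008990728275677
0.06 ctr [ 0.57375442 -0.16028075] sizes [np.float64(0.01852718008419715), np.float64(0.016187931460681818)] yaw -0.0020089907282788305
0.063 ctr [ 0.57322045 -0.15992576] sizes [np.float64(0.01847759680101408), np.float64(0.01614460858120872)] yaw -0.0020089907282783335
tri (array([ 0.57483366, -0.16131795,  0.06106759]), np.float64(0.0033808527339413324))
tri (array([ 0.57412771, -0.16105712,  0.07001489]), np.float64(0.0057146850507059175))
```

```bash
python3 - <<'E'
from h import *
for z in (.062,.067):
    a=onz("scene",(273.2,181.2),z);b=onz("scene",(283.0,182.6),z);d=(b-a)[:2]
    print(z,a,b,np.linalg.norm(d),"yaw",np.arctan2(-d[0],d[1]))
print("bottom edge z=.04")
for z in (.036,.039): 
    a=onz("scene",(273.3,189.),z);b=onz("scene",(283.2,189.8),z);d=(b-a)[:2];print(a,b,np.linalg.norm(d),"yaw",np.arctan2(-d[0],d[1]))
L=onz("top",(379.58,207.24),.0346)
print(L)
# predict projections
for yaw in(.45,.5,.55,.6,.65):
  M=R.from_euler('ZY',[yaw,-.075]).as_matrix()
  f=lambda v:L+M@(np.array(v)-[0,0,.011])
  pt=[proj("top",f(v)).round(1).tolist() for v in [(.040,.018,.037),(.040,-.018,.037),(.05,.018,.037),(.05,-.018,.037),(.040,.018,.011),(.04,-.018,.011),(.05,.018,.011)]]
  ps=[proj("scene",f(v)).round(1).tolist() for v in [(.050,-.018,.037),(.050,.018,.037),(.05,-.018,.011),(.05,.018,.011)]]
  print(yaw,"T",pt,"S",ps, proj("scene",L).round(1))
E
```

```text
0.062 [ 0.57363635 -0.18966141  0.062     ] [ 0.5556478  -0.16389634  0.062     ] 0.03142334877893001 yaw 0.6095006664841257
0.067 [ 0.57792296 -0.18327607  0.067     ] [ 0.56006631 -0.15769993  0.067     ] 0.031192930998120632 yaw 0.609500666484123
bottom edge z=.04
[ 0.57705728 -0.18706995  0.036     ] [ 0.55656059 -0.16362886  0.036     ] 0.031138389586206114 yaw 0.7184852248303945
[ 0.57952028 -0.18339045  0.039     ] [ 0.55911045 -0.1600487   0.039     ] 0.031006424459739473 yaw 0.7184852248303946
[ 0.52624155 -0.20106219  0.0346    ]
0.45 T [[369.7, 197.1], [380.6, 191.9], [368.2, 194.1], [379.1, 188.8], [368.4, 197.9], [379.0, 192.8], [366.9, 194.9]] S [[270.9, 180.1], [281.4, 182.7], [271.1, 187.4], [281.5, 190.0]] [283.7 181.6]
0.5 T [[369.3, 197.7], [379.9, 191.9], [367.6, 194.7], [378.2, 188.9], [367.9, 198.5], [378.3, 192.8], [366.3, 195.5]] S [[271.5, 180.4], [282.2, 182.7], [271.7, 187.7], [282.4, 190.1]] [283.7 181.6]
0.55 T [[368.9, 198.2], [379.2, 191.9], [367.1, 195.4], [377.4, 189.1], [367.5, 199.0], [377.6, 192.9], [365.7, 196.2]] S [[272.1, 180.7], [283.1, 182.7], [272.3, 188.0], [283.2, 190.1]] [283.7 181.6]
0.6 T [[368.5, 198.8], [378.5, 192.0], [366.6, 196.1], [376.5, 189.2], [367.1, 199.6], [376.8, 193.0], [365.2, 196.9]] S [[272.7, 181.0], [283.9, 182.6], [273.0, 188.3], [284.1, 190.0]] [283.7 181.6]
0.65 T [[368.2, 199.5], [377.8, 192.2], [366.1, 196.8], [375.7, 189.5], [366.8, 200.3], [376.1, 193.1], [364.7, 197.6]] S [[273.4, 181.2], [284.8, 182.6], [273.7, 188.6], [285.0, 190.0]] [283.7 181.6]
```

```bash
python3 - <<'E'
import cv2
a=cv2.imread("pics/top0.png")[184:204,360:390]
cv2.imwrite("pics/tabT.png",cv2.resize(a,None,fx=24,fy=24,interpolation=cv2.INTER_NEAREST))
a=cv2.imread("pics/scene0.png")[176:196,265:295]
cv2.imwrite("pics/tabS.png",cv2.resize(a,None,fx=24,fy=24,interpolation=cv2.INTER_NEAREST))
E
```

```text
(no output)
```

View pics/tabT.png

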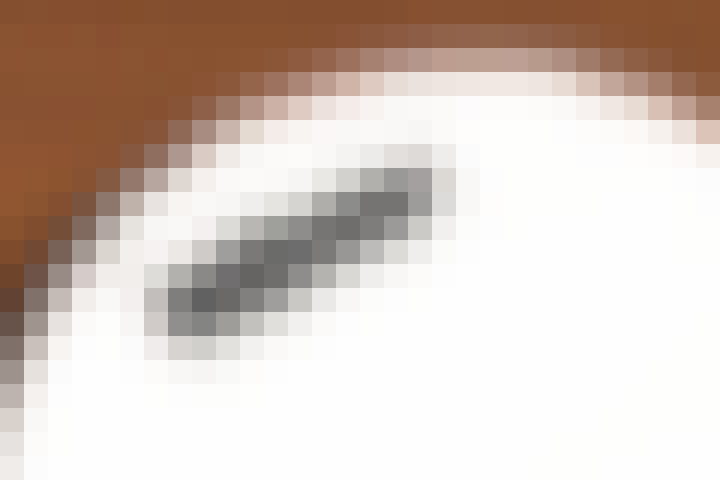

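View pics/tabS.png

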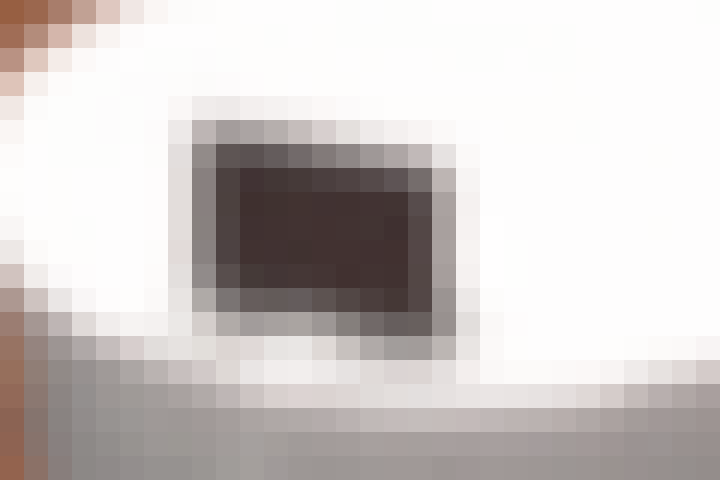

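Emit:
carry_out --pt "1.5 -0.9 0 0" --pt "3 -1.7 0 0" --pt "3 -1.7 0 0" --pt "3 -1.7 0 0" --pt "3 -1.7 0 0" --grip 0 --grip_force 20

```text
time_s: 0.6
position: [0.3198, -0.4634, 0.2312]
tool_rot: [-0.0, 0.984, 0.178, 0.0]
ft_force: [0.9, -0.8, -0.7]
width: 1.002
```

Emit:
carry_out --pt "3 -1.7 0 0" --pt "3 -1.7 0 0" --pt "3 -1.7 0 0" --pt "3 -1.7 0 0" --pt "3 -1.7 0 0"

```text
time_s: 1.1
position: [0.43, -0.3311, 0.2313]
tool_rot: [-0.0, 0.984, 0.178, 0.0]
ft_force: [0.3, -1.4, 0.0]
width: 1.0
```

Emit:
carry_out --pt "3 -1.7 0 0" --pt "3 -1.7 0 0" --pt "3 -1.7 0 0" --pt "3 -1.7 0 0" --pt "2 -1.2 0 0"

```text
time_s: 1.6
position: [0.5336, -0.2056, 0.2313]
tool_rot: [-0.001, 0.984, 0.18, 0.0]
ft_force: [-0.4, -0.2, 0.4]
width: 0.999
```

Emit:
carry_out --pt "0 0 0 -0.14" --pt "0 0 0 -0.14" --pt "0 0 0 -0.14" --pt "0 0 0 -0.14" --pt "0 0 0 -0.14"

```text
time_s: 2.1
position: [0.5319, -0.2082, 0.2312]
tool_rot: [-0.0, 0.862, 0.508, -0.0]
ft_force: [-0.6, 0.0, -1.0]
width: 1.0
```

Emit:
carry_out --pt "0 0 0 -0.14" --pt "0 0 0 -0.14" --pt "0 0 0 -0.14" --pt "0 0 0 -0.14" --pt "0 0 0 -0.14"

```text
time_s: 2.6
position: [0.5319, -0.2083, 0.2312]
tool_rot: [-0.0, 0.635, 0.772, -0.0]
ft_force: [-0.3, 0.4, 0.1]
width: 0.998
```

Emit:
carry_out --pt "0 0 0 -0.14" --pt "0 0 0 -0.14" --pt "0 0 0 -0.11" --pt "0 0 0 0" --pt "0 0 0 0"

```text
time_s: 3.1
position: [0.532, -0.2091, 0.2312]
tool_rot: [-0.0, 0.478, 0.878, 0.0]
ft_force: [-0.1, 0.1, 0.2]
width: 0.997
```

Emit:
carry_out --pt "0.4 1.4 2 0" --pt "0.4 1.5 3 0" --pt "0.3 1.4 3 0" --pt "0 0 2 0" --pt "0 0 0 0"

```text
time_s: 3.6
position: [0.5606, -0.1762, 0.1287]
tool_rot: [-0.002, 0.477, 0.879, -0.001]
ft_force: [-0.4, -0.4, 0.2]
width: 1.001
```

```bash
python3 - <<'E'
from h import *
s=env.sense();print(s["position"],s["tool_rot"],s["ft_force"])
for n,(x,y,w,h) in {"top":(330,170,100,75),"scene":(225,120,100,75)}.items():
    im=env.snapshot(n)[:,:,::-1];cv2.imwrite(f"pics/{n}1.png",im)
    cv2.imwrite(f"pics/{n}1z.png",cv2.resize(im[y:y+h,x:x+w],None,fx=8,fy=8,interpolation=cv2.INTER_CUBIC))
    print(n,proj(n,s["position"]),proj(n,s["position"]-np.array([0,0,.06])))
E
```

```text
[ 0.56061091 -0.17621433  0.12866164] [-2.48028446e-03  4.77135905e-01  8.78825818e-01 -5.97416337e-04] [-0.36685788 -0.41612462  0.15104449]
top [375.35138393 190.55725638] [372.54379502 194.12543405]
scene [278.11337699 162.63531027] [279.14871003 179.66972968]
```

View pics/top1z.png

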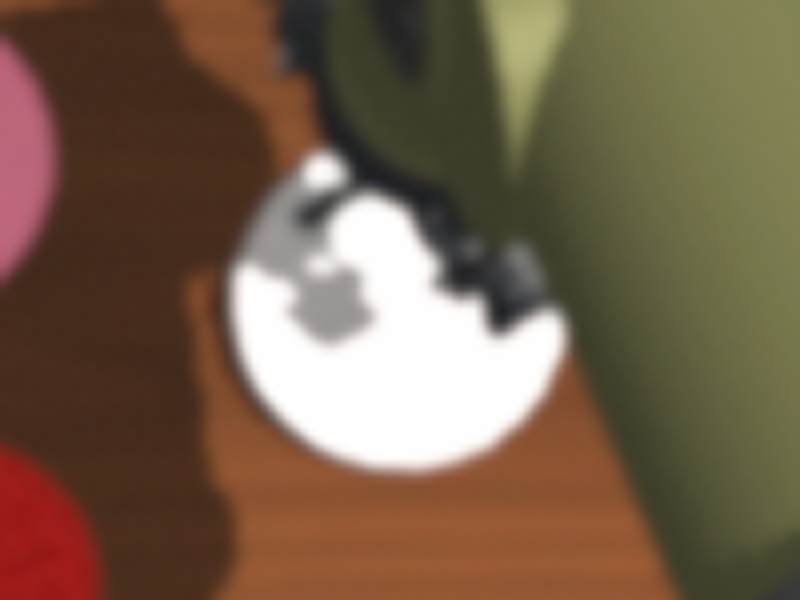

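View pics/scene1z.png

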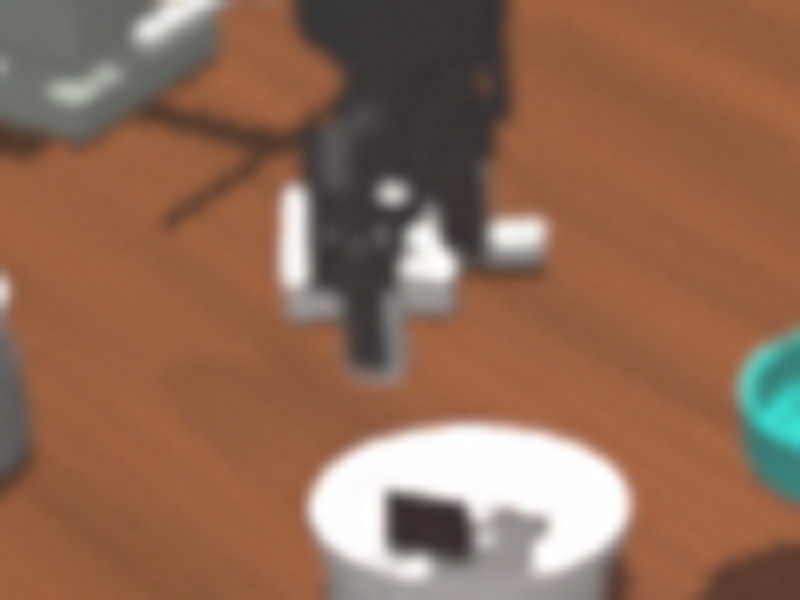

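Scene zoom: the front finger's tip is at about (375,375), above and behind the tab at (430,525). I'll partly close the fingers and compare their tips with the tab in the same camera.

Emit:
carry_out --pt "0 0 2 0" --pt "0 0 1.5 0" --pt "0 0 0 0" --pt "0 0 0 0" --pt "0 0 0 0" --grip 180

```text
time_s: 4.2
position: [0.5628, -0.1773, 0.0973]
tool_rot: [0.001, 0.477, 0.879, 0.0]
ft_force: [0.1, 0.3, -0.3]
width: 0.292
```

```bash
python3 - <<'E'
from h import *
s=env.sense();print(s["position"],s["width"])
for n,(x,y,w,h) in {"scene":(245,140,75,56)}.items():
    im=env.snapshot(n)[:,:,::-1];cv2.imwrite(f"pics/{n}2.png",im)
    cv2.imwrite(f"pics/{n}2z.png",cv2.resize(im[y:y+h,x:x+w],None,fx=10,fy=10,interpolation=cv2.INTER_CUBIC))
    q=s["tool_rot"];M=R.from_quat([q[1],q[2],q[3],q[0]]).as_matrix();p=s["position"]
    # pad outer corners: tip at +-(gap/2) y, +-11mm x
    for v in [(0,0,0),(.011,.0125,-.002),(-.011,.0125,-.002),(.011,.0125,-.002),(.011,-.0125,-.002),(-.011,-.0125,-.002)]:
        u=proj(n,p+M@np.array(v));print(v,u.round(1),((u-[x,y]+.5)*10).round())
E
```

```text
[ 0.56277901 -0.17730321  0.0972772 ] 0.2918478773189231
(0, 0, 0) [277.9 171.8] [334. 323.]
(0.011, 0.0125, -0.002) [279.8 173.9] [353. 344.]
(-0.011, 0.0125, -0.002) [272.9 172.8] [284. 333.]
(0.011, 0.0125, -0.002) [279.8 173.9] [353. 344.]
(0.011, -0.0125, -0.002) [282.7 169.6] [382. 301.]
(-0.011, -0.0125, -0.002) [275.9 168.6] [314. 291.]
```

View pics/scene2z.png

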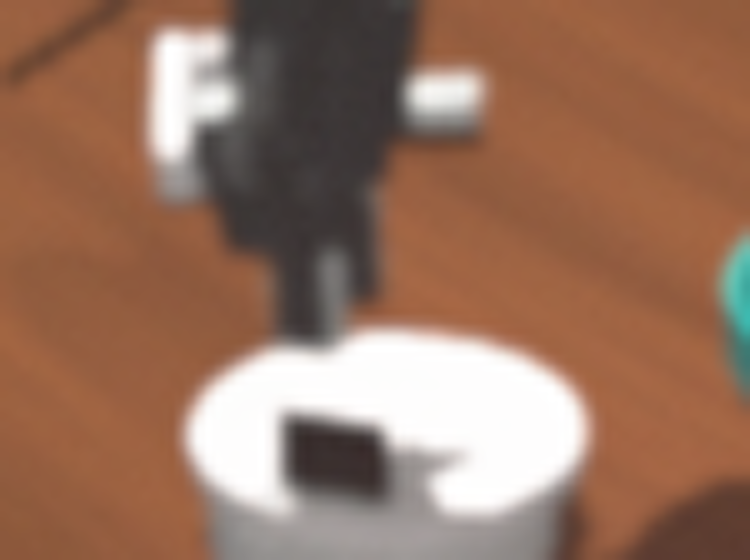

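```bash
python3 - <<'E'
from h import *
s=env.sense();q=s["tool_rot"];M=R.from_quat([q[1],q[2],q[3],q[0]]).as_matrix();p=s["position"];print(M[:,1],s["position"])
u=M[:2,1]
for z in(.061,.0644,.067):
    f=onz("scene",(277.95,181.4),z)[:2];c=f-.005*u
    d=c-p[:2];print(z,c,"tool dx,dy mm",1e3*d@M[:2,0],1e3*d@M[:2,1])
z=.0644+.001
c=onz("top",(371.82,193.96),z)[:2];d=c-p[:2];print("top",c,1e3*d@M[:2,0],1e3*d@M[:2,1])
E
```

```text
[0.83824749 0.54528917 0.00092764] [ 0.56275396 -0.17731557  0.09722049]
0.061 [ 0.55824025 -0.18326899] tool dx,dy mm -2.529168193068098 -7.029938779848826
0.0644 [ 0.56120666 -0.17897871] tool dx,dy mm -0.5504067181656627 -2.203911442162344
0.067 [ 0.5634751  -0.17569792] tool dx,dy mm 0.9627638214655911 1.486580051362452
top [ 0.56165545 -0.17453148] 2.932762864543018 0.5973106700221937
```

Emit:
carry_out --pt "0.1 -0.1 1.2 0" --pt "0 0 1.2 0" --pt "0 0 1.0 0" --pt "0 0 0.3 0" --pt "0 0 0 0" --grip 185

```text
time_s: 4.75
position: [0.5604, -0.1767, 0.0583]
tool_rot: [-0.001, 0.477, 0.879, -0.0]
ft_force: [0.0, 0.3, -0.1]
width: 0.271
```

```bash
python3 - <<'E'
from h import *
s=env.sense();print(s["position"],s["width"],s["ft_force"],s["ft_torque"])
for n,(x,y,w,h) in {"scene":(245,140,75,56)}.items():
    im=env.snapshot(n)[:,:,::-1];cv2.imwrite(f"pics/{n}3.png",im)
    cv2.imwrite(f"pics/{n}3z.png",cv2.resize(im[y:y+h,x:x+w],None,fx=10,fy=10,interpolation=cv2.INTER_CUBIC))
E
```

```text
[ 0.56038818 -0.17672727  0.05831244] 0.2706137917086711 [ 0.01161741  0.27057613 -0.07101118] [-7.99629531e-05 -1.92247516e-02 -2.96594521e-02]
```

View pics/scene3z.png

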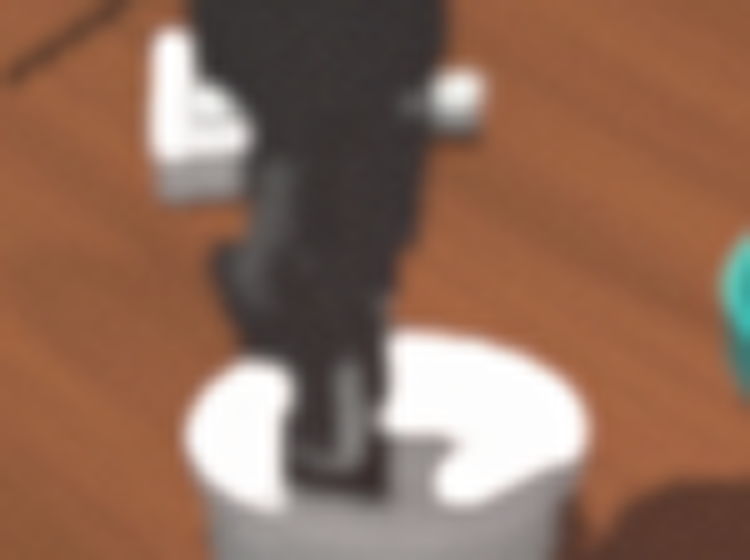

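The front finger (zoom 300–362, 350–470) stands in front of the tab (286–385), centred on it, and nothing is in contact. Next I'll close gently in steps.

Emit:
carry_out --pt "0 0 0 0" --pt "0 0 0 0" --pt "0 0 0 0" --pt "0 0 0 0" --pt "0 0 0 0" --grip 216

```text
time_s: 5.3
position: [0.5618, -0.1765, 0.0598]
tool_rot: [0.001, 0.477, 0.879, 0.001]
ft_force: [4.2, 3.0, 1.3]
width: 0.155
```

Emit:
carry_out --pt "0 0 0 0" --pt "0 0 0 0" --pt "0 0 0 0" --pt "0 0 0 0" --pt "0 0 0 0" --grip 222

```text
time_s: 5.8
position: [0.5623, -0.1761, 0.0599]
tool_rot: [0.001, 0.476, 0.879, 0.001]
ft_force: [4.8, 3.8, 1.0]
width: 0.132
```

Emit:
carry_out --pt "0 0 0 0" --pt "0 0 0 0" --pt "0 0 0 0" --pt "0 0 0 0" --pt "0 0 0 0" --grip 224

```text
time_s: 6.3
position: [0.5624, -0.176, 0.0599]
tool_rot: [0.001, 0.476, 0.879, 0.001]
ft_force: [5.9, 4.0, 0.3]
width: 0.122
```

```bash
python3 - <<'E'
from h import *
s=env.sense();print(s["position"],s["width"],s["ft_force"],s["ft_torque"])
out=[]
for n,(x,y,w,h) in {"scene":(245,150,75,56)}.items():
    im=env.snapshot(n)[:,:,::-1];cv2.imwrite(f"pics/{n}4.png",im)
    for f in (cv2.imread("pics/scene3.png"),im):
        out.append(cv2.resize(f[y:y+h,x:x+w][:, 15:],None,fx=6.5,fy=6.5,interpolation=cv2.INTER_CUBIC))
cv2.imwrite("pics/c4.png",np.hstack(out))
s=env.sense();print(s["position"],s["width"],s["ft_force"],s["ft_torque"])
E
```

```text
[ 0.56244286 -0.17595066  0.0599163 ] 0.1219321484907917 [5.87055354 4.02907973 0.29213337] [ 0.8482919  -1.20286148 -0.06885654]
[ 0.56247868 -0.17592512  0.05994706] 0.12206996024872167 [5.05621197 4.10946535 0.81014831] [ 0.8246697  -1.16514997  0.02346416]
```

View pics/c4.png

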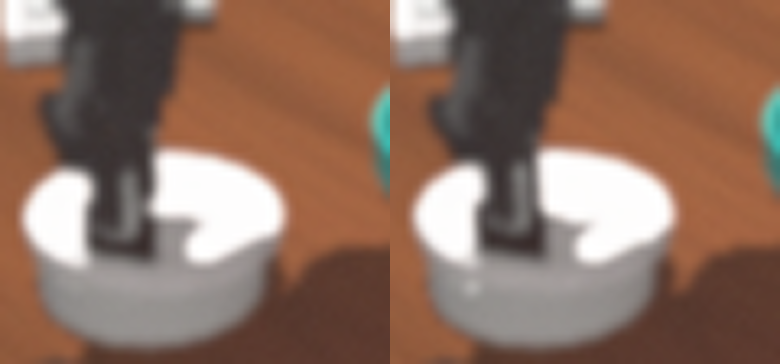

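The force along +u (about 6.7 N) shows the tab sits about 1.4 mm further out than the tool's commanded centre. I'll shift out to take that off.

Emit:
carry_out --pt "0 0.07 0 0" --pt "0 0.07 0 0" --pt "0 0 0 0" --pt "0 0 0 0" --pt "0 0 0 0"

```text
time_s: 6.85
position: [0.5626, -0.1758, 0.0597]
tool_rot: [0.001, 0.477, 0.879, 0.0]
ft_force: [3.5, 3.5, 2.6]
width: 0.116
```

```bash
python3 - <<'E'
from h import *
s=env.sense();print(s["position"],s["width"],s["ft_force"],s["ft_torque"],s["joints"])
E
```

```text
[ 0.56263613 -0.17583996  0.0596742 ] 0.11630902874890774 [3.53844769 3.5097884  2.64197182] [ 0.74850964 -0.88771712  0.02205034] [ 0.66978699  0.70998472 -0.67107215  1.80042356  0.57745326  0.83565528
  0.29364316]
```

Emit:
carry_out --pt "0 0.08 0 0" --pt "0 0.08 0 0" --pt "0 0 0 0" --pt "0 0 0 0" --pt "0 0 0 0"

```text
time_s: 7.35
position: [0.5629, -0.1757, 0.0591]
tool_rot: [-0.0, 0.477, 0.879, -0.0]
ft_force: [1.9, 0.9, 3.8]
width: 0.124
```

```bash
python3 - <<'E'
from h import *
s=env.sense();print(s["position"],s["width"],s["ft_force"],s["ft_torque"])
E
```

```text
[ 0.56293716 -0.17573717  0.05913516] 0.12432848412687017 [1.868273   0.87065744 3.76868207] [ 0.20569991 -0.26741919 -0.02453842]
```

Emit:
carry_out --pt "0 0.05 -0.05 0" --pt "0 0 -0.05 0" --pt "0 0 0 0" --pt "0 0 0 0" --pt "0 0 0 0"

```text
time_s: 7.85
position: [0.5633, -0.1751, 0.06]
tool_rot: [-0.0, 0.477, 0.879, -0.0]
ft_force: [-0.4, 0.5, -1.7]
width: 0.125
```

```bash
python3 - <<'E'
from h import *
s=env.sense();print(s["position"],s["width"],s["ft_force"],s["ft_torque"])
E
```

```text
[ 0.56333132 -0.17510076  0.06000427] 0.12514436925386055 [-0.3821705   0.52878576 -1.7317728 ] [-0.04867042  0.03747606  0.00302478]
```

Emit:
carry_out --pt "0 0 -0.06 0" --pt "0 0 -0.06 0" --pt "0 0 -0.06 0" --pt "0 0 -0.06 0" --pt "0 0 -0.06 0"

```text
time_s: 8.35
position: [0.5638, -0.175, 0.0634]
tool_rot: [0.0, 0.477, 0.879, 0.0]
ft_force: [-0.6, -0.6, -1.0]
width: 0.119
```

```bash
python3 - <<'E'
from h import *
out=[]
for n,(x,y,w,h) in {"scene":(245,150,75,56)}.items():
    im=env.snapshot(n)[:,:,::-1];cv2.imwrite(f"pics/{n}5.png",im)
    for f in (cv2.imread("pics/scene3.png"),im):
        out.append(cv2.resize(f[y:y+h,x:x+w][:, 15:],None,fx=6.5,fy=6.5,interpolation=cv2.INTER_CUBIC))
cv2.imwrite("pics/c5.png",np.hstack(out))
im=env.snapshot("top")[:,:,::-1];cv2.imwrite("pics/top5.png",im);cv2.imwrite("pics/top5z.png",cv2.resize(im[170:240,330:420],None,fx=8,fy=8,interpolation=cv2.INTER_CUBIC))
s=env.sense();print(s["position"],s["width"],s["ft_force"],s["ft_torque"])
E
```

```text
[ 0.56385352 -0.175069    0.06341904] 0.12058750871661161 [-0.13430398 -0.35908805 -1.17086579] [ 0.02831817  0.06827271 -0.05695932]
```

View pics/c5.png

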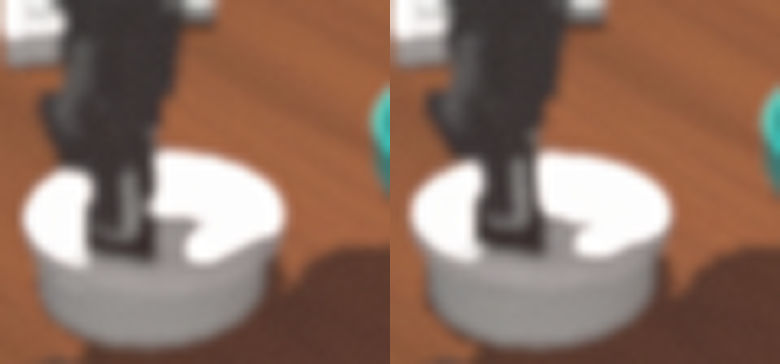

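View pics/top5z.png

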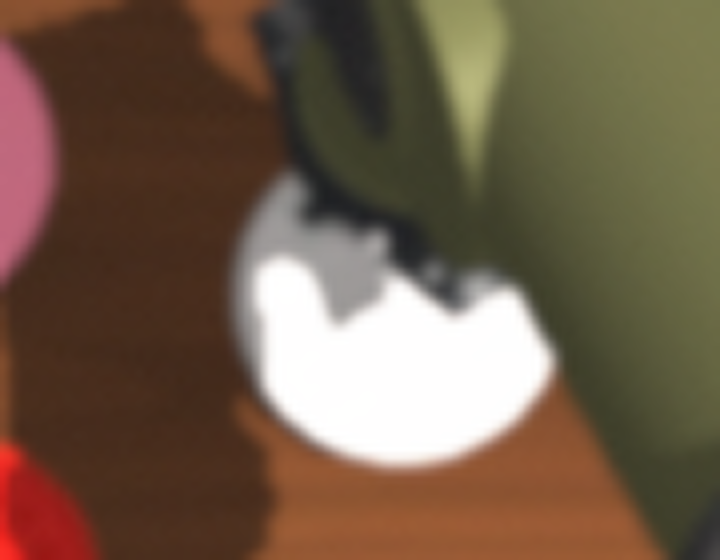

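```bash
cat >> h.py <<'E'
def edges(im,cols=(286,290,294,298,301)):
    # subpixel row where min-channel crosses thresholds: back edge of the lid (wood->white)
    g=im.min(axis=2).astype(float);r=[]
    for c in cols:
        v=g[165:190,c];k=np.where((v[:-1]<150)&(v[1:]>=150))[0]
        r.append(165+k[0]+(150-v[k[0]])/(v[k[0]+1]-v[k[0]]) if len(k) else np.nan)
    return np.round(r,2)
def lr(im,rows=(180,183,186)):
    g=im.min(axis=2).astype(float);r=[]
    for y in rows:
        v=g[y,255:320];k=np.where((v[:-1]<150)&(v[1:]>=150))[0][0];j=np.where((v[:-1]>=150)&(v[1:]<150))[0][-1]
        r+= [255+k+(150-v[k])/(v[k+1]-v[k]),255+j+(150-v[j])/(v[j+1]-v[j])]
    return np.round(r,2)
E
python3 - <<'E'
from h import *
for k in (0,1,2,3,4,5):
    im=cv2.imread(f"pics/scene{k}.png");print(k,edges(im),lr(im))
# sensitivity: far edge up 1mm
u=np.array([.84,.545,0]);L=np.array([.5262,-.2011,.0346])
F=L-.0615*u-[0,0,.0046]
print(proj("scene",F),proj("scene",F+[0,0,.005]),proj("scene",F+.005*u))
E
```

```text
0 [172.46 173.05 173.89 175.47 177.49] [263.89 302.84 262.97 303.42 263.77 302.44]
1 [172.45 173.06 173.91 175.48 177.49] [263.89 302.83 262.96 303.4  263.81 302.43]
2 [172.46 173.06 173.88 175.48 177.48] [263.89 302.84 262.99 303.4  263.79 302.43]
3 [172.49 173.06 173.9  175.49 177.49] [263.92 302.82 262.97 303.39 263.8  301.89]
4 [172.36 172.84 173.66 175.37 177.32] [263.89 302.84 263.12 303.37 264.09 301.51]
5 [172.89 173.32 174.25 175.9  178.08] [263.16 302.38 262.69 302.8  263.88 301.14]
[290.07303628 172.90828742] [290.01954871 171.61846487] [289.57664855 173.68526039]
```

The far edge rows moved only +0.4 px, which matches the lid shifting about 2 mm outward. So the far edge is still down while the tab has risen 3.4 mm. I'll keep raising.

Emit:
carry_out --pt "0 -0.02 -0.1 0" --pt "0 -0.02 -0.1 0" --pt "0 -0.02 -0.1 0" --pt "0 -0.02 -0.1 0" --pt "0 0 0 0"

```text
time_s: 8.95
position: [0.5632, -0.1755, 0.0675]
tool_rot: [0.0, 0.477, 0.879, 0.0]
ft_force: [0.1, -0.0, -0.9]
width: 0.117
```

```bash
cat > look.py <<'E'
from h import *
import sys
k=sys.argv[1];im=env.snapshot("scene")[:,:,::-1];cv2.imwrite(f"pics/scene{k}.png",im)
x,y,w,h=245,150,75,56
cv2.imwrite(f"pics/c{k}.png",np.hstack([cv2.resize(f[y:y+h,x:x+w][:, 15:],None,fx=6.5,fy=6.5,interpolation=cv2.INTER_CUBIC) for f in (cv2.imread("pics/scene3.png"),im)]))
print(edges(im),lr(im))
s=env.sense();print(s["position"],s["width"],s["ft_force"],s["ft_torque"])
E
python3 look.py 6
```

```text
[173.2  173.53 174.53 175.92 178.27] [262.75 302.35 262.61 302.7  264.37 300.41]
[ 0.56320519 -0.17548402  0.06739323] 0.12103026432276746 [-0.30233538 -0.18371829 -0.86159958] [-0.01809988 -0.04687456  0.0155145 ]
```

View pics/c6.png

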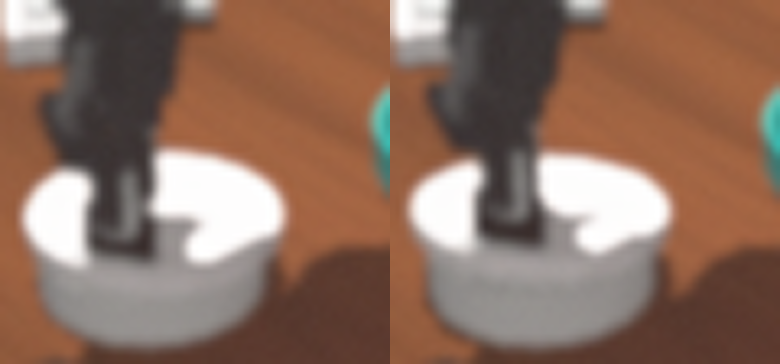

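The far edge is still down, and the front of the lid has come up with a dark slit showing at about (545,270). Continuing.

Emit:
carry_out --pt "0 -0.02 -0.1 0" --pt "0 -0.02 -0.1 0" --pt "0 -0.02 -0.1 0" --pt "0 -0.02 -0.1 0" --pt "0 0 0 0"

```text
time_s: 9.5
position: [0.5625, -0.176, 0.0715]
tool_rot: [0.0, 0.477, 0.879, 0.0]
ft_force: [0.1, -1.3, -0.8]
width: 0.122
```

```bash
python3 look.py 7
```

```text
[172.49 173.22 173.95 175.39 177.42] [262.52 302.67 262.98 302.34 265.39 298.22]
[ 0.56247656 -0.17594449  0.0713733 ] 0.12063463456551388 [-0.210618    0.16513601 -0.98344201] [ 0.03061566 -0.0349975   0.01155878]
```

View pics/c7.png

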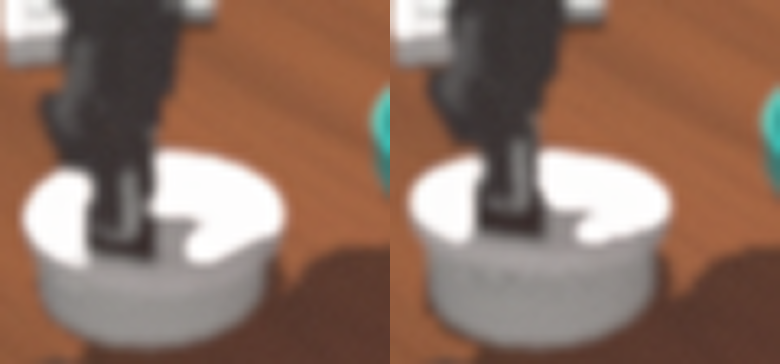

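```bash
cat >> h.py <<'E'
from scipy.ndimage import map_coordinates
U=np.array([.84,.5426,0]);L0=np.array([.5262,-.2011,.0346])
def topfar(im):
    # subpixel crossing along the image of the far radius in the top view -> px
    a=proj("top",L0-.03*U);b=proj("top",L0-.075*U);t=np.linspace(0,1,400);p=a+np.outer(t,b-a)
    g=map_coordinates(im.min(axis=2).astype(float),[p[:,1],p[:,0]],order=1)
    k=np.where((g[:-1]>=150)&(g[1:]<150))[0][0];return p[k],(.03+.045*t[k])*1e3
E
python3 - <<'E'
from h import *
im=env.snapshot("top")[:,:,::-1];cv2.imwrite("pics/top7.png",im)
for k in(0,1,5,7): print(k,topfar(cv2.imread(f"pics/top{k}.png")))
F=L0-.0615*U-[0,0,.0046]
print("px/mm: +u",(proj("scene",F+.001*U)-proj("scene",F)),"z",proj("scene",F+[0,0,.001])-proj("scene",F))
E
```

```text
0 (array([391.53648048, 224.87763991]), np.float64(63.27067669172933))
1 (array([391.53648048, 224.87763991]), np.float64(63.27067669172933))
5 (array([391.15168997, 224.30984151]), np.float64(61.240601503759386))
7 (array([391.10893547, 224.2467528 ]), np.float64(61.01503759398496))
px/mm: +u [-0.09948641  0.15476169] z [-0.01066737 -0.25752129]
```

Combining the views, the far edge has lifted about 2 mm since the last step, because the pads are starting to hold the lid's tilt. I'll ease the grip slightly so the lid can pivot and the far edge goes back down.

Emit:
carry_out --pt "0 0 0 0" --pt "0 0 0 0" --pt "0 0 0 0" --pt "0 0 0 0" --pt "0 0 0 0" --grip 223.4

```text
time_s: 10.1
position: [0.5624, -0.1759, 0.0713]
tool_rot: [-0.0, 0.477, 0.879, -0.0]
ft_force: [-0.6, -0.3, -0.5]
width: 0.126
```

```bash
cat >> look.py <<'E'
t=env.snapshot("top")[:,:,::-1];cv2.imwrite(f"pics/top{k}.png",t)
a=topfar(cv2.imread("pics/top0.png"))[1];b=topfar(t)[1];e=edges(im)-edges(cv2.imread("pics/scene0.png"))
print("u shift %.2f  dy %.2f  far rim dz %.2f"%(a-b,np.median(e),-(np.median(e)-.1548*(a-b))/.2575))
E
python3 look.py 8
```

```text
[173.3  173.86 174.65 176.18 178.11] [262.51 302.41 262.98 302.52 265.04 298.94]
[ 0.56244423 -0.17587601  0.07128086] 0.12335784647430341 [-0.15313661  0.45583129 -1.65014794] [ 0.05103684 -0.02662655 -0.01088464]
u shift 3.50  dy 0.76  far rim dz -0.85
```

Emit:
carry_out --pt "0 0 -0.05 0" --pt "0 0 -0.1 0" --pt "0 0 -0.1 0" --pt "0 0 0 0" --pt "0 0 0 0" --grip 222.8

```text
time_s: 10.7
position: [0.5626, -0.1759, 0.0739]
tool_rot: [0.0, 0.477, 0.879, 0.0]
ft_force: [-0.7, -0.2, -0.4]
width: 0.13
```

```bash
python3 look.py 9
```

```text
[173.51 174.09 174.92 176.41 178.34] [262.33 302.33 262.9  302.32 265.5  297.33]
[ 0.56252091 -0.17588604  0.07383235] 0.12625469424165228 [-0.7697099  -0.15497445 -0.76429752] [ 0.00920172  0.00932958 -0.00735396]
u shift 4.96  dy 1.03  far rim dz -1.02
```

View pics/c9.png

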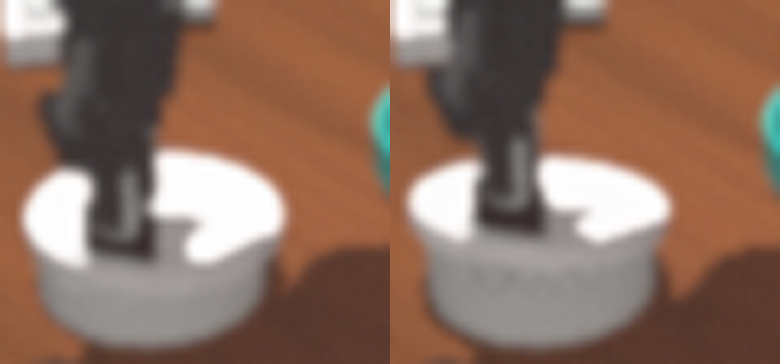

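The far edge rests while the tab is up by 14 mm. Before the full lift I'll pin down the dish centre, checking the arc method on the same-shaped red dish.

```bash
python3 - <<'E'
from h import *
from scipy.optimize import least_squares
T=cv2.imread("pics/top0.png");Sc=cv2.imread("pics/scene0.png");S9=cv2.imread("pics/scene9.png")
def up(im,x,y,w,h,S=6): return cv2.resize(im[y:y+h,x:x+w],None,fx=S,fy=S,interpolation=cv2.INTER_CUBIC)
S=6
def mask(im,x,y,w,h,kind):
    c=cv2.cvtColor(up(im,x,y,w,h),cv2.COLOR_BGR2HSV).astype(int)
    H,s,v=c[...,0],c[...,1],c[...,2]
    if kind=="red": m=((H<5)|(H>172))&(s>190)&(v>90)
    if kind=="cyan": m=(H>75)&(H<100)&(s>80)
    if kind=="white": m=(s<75)&(v>80)
    m=m.astype(np.uint8);m=cv2.morphologyEx(m,cv2.MORPH_CLOSE,np.ones((9,9)))
    n,l,st,_=cv2.connectedComponentsWithStats(m);k=1+st[1:,4].argmax();return l==k
def fitr(P,r):
    f=least_squares(lambda a:np.hypot(*(P-a).T)-r,P.mean(0)-[.03,.04],loss="soft_l1",f_scale=.001);return f.x,np.sqrt(np.mean(f.fun**2))
def lower(im,box,kind,lo=.25,hi=.75):
    x,y,w,h=box;m=mask(im,*box,kind);us=np.where(m.any(0))[0];a,b=us.min(),us.max();pts=[]
    for u in range(int(a+lo*(b-a)),int(a+hi*(b-a)),3):
        v=np.where(m[:,u])[0].max();pts.append(((u+.5)/S-.5+x,(v+1)/S-.5+y))
    P=np.array([onz("scene",p,0)[:2] for p in pts]);return fitr(P,.055),(a/S+x,b/S+x)
def topc(box,kind):
    m=mask(T,*box,kind).astype(np.uint8);k=max(cv2.findContours(m,0,1)[0],key=cv2.contourArea)
    e=cv2.fitEllipse(cv2.convexHull(k));return onz("top",(np.array(e[0])+.5)/S-.5+np.array(box[:2]),.028)[:2],np.array(e[1])/S
print("red top",topc((300,220,48,48),"red"),"arc",lower(Sc,(320,180,50,40),"red"))
print("cyan top",topc((345,245,50,50),"cyan"),"arc",lower(Sc,(310,155,50,35),"cyan"))
print("dish arc 0",lower(Sc,(250,165,70,45),"white"),"arc 9",lower(S9,(250,165,70,45),"white"))
E
```

```text
red top (array([ 0.41927183, -0.03134545]), array([37.57692719, 37.81403605])) arc ((array([ 0.39730191, -0.04245644]), np.float64(0.00685400719425321)), (np.float64(327.5), np.float64(362.8333333333333)))
cyan top (array([ 0.33927554, -0.16675291]), array([37.97896067, 39.38520813])) arc ((array([ 0.34001108, -0.16906408]), np.float64(0.000628043445375801)), (np.float64(317.6666666666667), np.float64(350.3333333333333)))
dish arc 0 ((array([ 0.53672891, -0.19151819]), np.float64(0.0003651523864168757)), (np.float64(263.3333333333333), np.float64(303.8333333333333))) arc 9 ((array([ 0.53860057, -0.19123575]), np.float64(0.00039436385237639983)), (np.float64(262.5), np.float64(303.1666666666667)))
```

```bash
python3 - <<'E'
from h import *
a=cv2.imread("pics/scene0.png")
for c in (280,284,288): print([tuple(int(q) for q in a[r,c]) for r in range(190,210)])
print("predicted bottom-front row for dish at lid-based / arc:")
d=np.array([.585,.81,0])
for C in ([.5328,-.1969,0],[.5367,-.1915,0]):
    print(proj("scene",np.array(C)+.055*d),proj("scene",np.array(C)+.055*d+[0,0,.028]))
cy=np.array([.3393,-.1668,0]);d2=np.array([1.158,.681,0])-cy;d2/=np.linalg.norm(d2);p=proj("scene",cy+.055*d2);print("cyan",p)
c=int(round(p[0]));print([tuple(int(q) for q in a[r,c]) for r in range(172,190)])
cy=np.array([.4193,-.0313,0]);d2=np.array([1.158,.681,0])-cy;d2/=np.linalg.norm(d2);p=proj("scene",cy+.055*d2);print("red",p)
c=int(round(p[0]));print([(r,)+tuple(int(q) for q in a[r,c]) for r in range(200,218)])
E
```

```text
[(168, 170, 176), (216, 218, 224), (217, 219, 224), (183, 185, 192), (158, 160, 167), (151, 153, 159), (148, 149, 156), (144, 147, 152), (145, 147, 153), (144, 146, 152), (145, 147, 153), (141, 143, 150), (123, 126, 137), (90, 97, 123), (66, 86, 132), (65, 95, 155), (69, 99, 163), (68, 98, 160), (68, 98, 158), (68, 97, 157)]
[(227, 229, 233), (237, 238, 243), (227, 228, 233), (185, 186, 195), (157, 158, 166), (150, 151, 159), (146, 148, 155), (144, 147, 152), (145, 148, 154), (145, 148, 154), (145, 148, 153), (142, 144, 151), (124, 128, 139), (92, 100, 123), (68, 85, 130), (66, 94, 150), (68, 100, 160), (68, 100, 161), (68, 101, 162), (69, 101, 163)]
[(253, 253, 254), (248, 249, 251), (221, 222, 228), (172, 174, 183), (153, 155, 162), (148, 150, 156), (144, 146, 152), (143, 146, 151), (144, 147, 152), (144, 147, 153), (143, 146, 152), (134, 137, 146), (109, 113, 128), (74, 82, 113), (61, 80, 128), (65, 93, 151), (70, 98, 159), (71, 100, 160), (68, 97, 158), (70, 99, 161)]
predicted bottom-front row for dish at lid-based / arc:
[283.76375896 201.93303758] [283.35810444 194.54851793]
[283.81839068 203.19987212] [283.4117061  195.80022075]
cyan [333.53623095 183.49951339]
[(183, 192, 63), (170, 179, 64), (172, 182, 63), (188, 198, 65), (195, 206, 66), (175, 185, 65), (144, 151, 65), (129, 135, 64), (127, 134, 64), (128, 135, 65), (127, 134, 65), (118, 125, 71), (97, 106, 98), (71, 86, 152), (60, 80, 213), (54, 68, 231), (48, 54, 212), (45, 49, 178)]
red [344.14628647 212.01332101]
[(200, 50, 54, 230), (201, 48, 52, 228), (202, 50, 53, 229), (203, 49, 54, 238), (204, 50, 55, 248), (205, 50, 53, 242), (206, 45, 50, 207), (207, 46, 49, 176), (208, 45, 48, 172), (209, 44, 47, 172), (210, 46, 48, 174), (211, 45, 48, 170), (212, 48, 55, 158), (213, 55, 72, 146), (214, 63, 88, 149), (215, 67, 95, 157), (216, 67, 96, 158), (217, 68, 96, 159)]
```

The red and cyan dishes show the same scene-camera offset as this dish, so the dish centre agrees with "lid start + 7 mm along the tab direction". I'll level the lid by squeezing while lowering the tool so it stays low.

Emit:
carry_out --pt "0 0 0 0" --pt "0 0 0.1 0" --pt "0 0 0.1 0" --pt "0 0 0.1 0" --pt "0 0 0 0" --grip 225

```text
time_s: 11.3
position: [0.5624, -0.1759, 0.0706]
tool_rot: [-0.0, 0.477, 0.879, -0.0]
ft_force: [-0.9, -0.8, 0.1]
width: 0.12
```

Emit:
carry_out --pt "0 0 0 0" --pt "0 0 0.1 0" --pt "0 0 0 0" --pt "0 0 0 0" --pt "0 0 0 0" --grip 229

```text
time_s: 11.8
position: [0.5625, -0.1759, 0.0698]
tool_rot: [0.0, 0.477, 0.879, 0.0]
ft_force: [-0.1, 0.2, -0.0]
width: 0.11
```

```bash
python3 look.py 10
```

```text
[173.24 173.68 174.53 176.08 178.1 ] [262.6  302.43 262.84 302.65 264.82 298.89]
[ 0.56244306 -0.17589919  0.06979979] 0.11301495754488465 [-0.44815364 -0.24714116 -1.44774668] [ 0.03344388 -0.04118026 -0.01352345]
u shift 2.71  dy 0.63  far rim dz -0.82
```

View pics/c10.png

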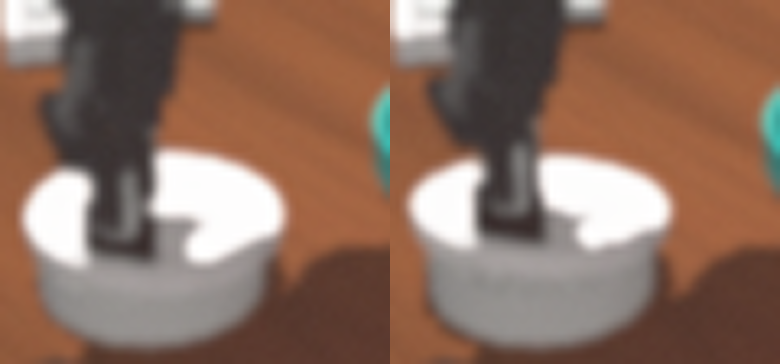

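Emit:
carry_out --pt "0 0 0 0" --pt "0 0 0 0" --pt "0 0 0 0" --pt "0 0 0 0" --pt "0 0 0 0" --grip 255 --grip_force 40

```text
time_s: 12.4
position: [0.5624, -0.1759, 0.0698]
tool_rot: [0.0, 0.477, 0.879, 0.0]
ft_force: [-0.4, 0.6, -0.1]
width: 0.098
```

```bash
python3 look.py 11
```

```text
[173.23 173.68 174.54 176.08 178.1 ] [262.73 302.42 262.85 302.64 264.79 298.89]
[ 0.56247603 -0.17589036  0.06981593] 0.10025836127746894 [ 1.56537739  0.34840977 -0.51100201] [ 0.00344849 -0.03722449  0.02483462]
u shift 2.82  dy 0.63  far rim dz -0.75
```

View pics/c11.png

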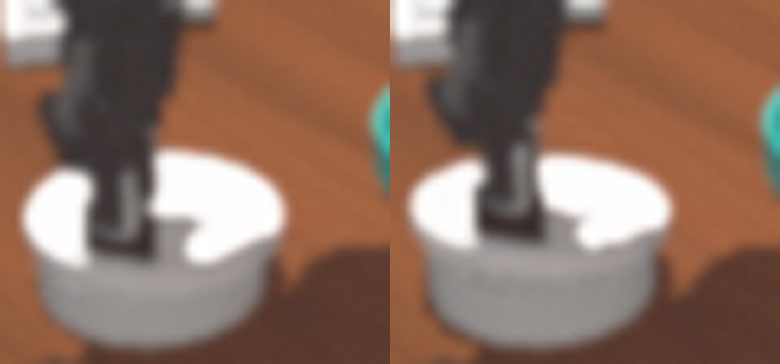

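The lid is now held firmly at its tilt with the far edge still on the rim. Next is lifting the whole lid just clear.

Emit:
carry_out --pt "0 0 -0.1 0" --pt "0 0 -0.2 0" --pt "0 0 -0.2 0" --pt "0 0 -0.1 0" --pt "0 0 0 0"

```text
time_s: 13.0
position: [0.5625, -0.1759, 0.076]
tool_rot: [0.0, 0.477, 0.879, 0.0]
ft_force: [0.2, 0.4, -1.2]
width: 0.099
```

```bash
python3 look.py 12
```

```text
[172.3  172.94 173.88 175.39 177.32] [262.3  302.64 263.4  301.84 266.12 296.  ]
[ 0.5624668  -0.17590135  0.07588119] 0.09691991395671791 [ 1.91951219e-01  3.77729807e-04 -1.08628375e+00] [ 0.01093131 -0.01632138  0.04298705]
u shift 3.95  dy -0.11  far rim dz 2.80
```

View pics/c12.png

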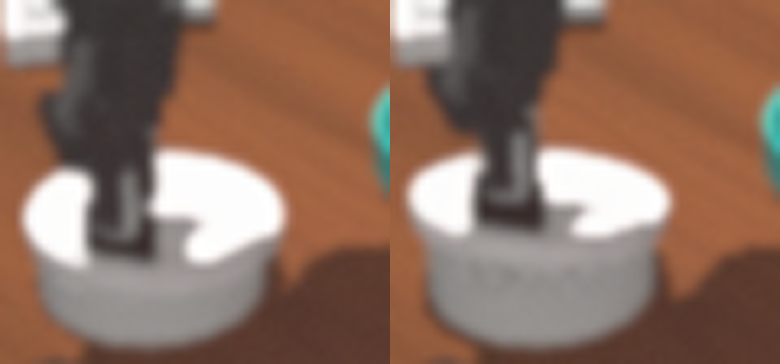

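Far edge is clear: rim dz +2.8 mm net of tilt, and the force is about the lid's weight. A touch higher, then across toward centre.

Emit:
carry_out --pt "0 0 -0.1 0" --pt "0 0.05 -0.1 0" --pt "0 0.1 -0.1 0" --pt "0 0.1 0 0" --pt "0 0.05 0 0"

```text
time_s: 13.6
position: [0.5651, -0.1741, 0.0788]
tool_rot: [0.0, 0.477, 0.879, 0.0]
ft_force: [-0.2, 0.7, -1.2]
width: 0.097
```

Emit:
carry_out --pt "0 0 0 0" --pt "0 0 0 0" --pt "0 0 0 0" --pt "0 0 0 0" --pt "0 0 0 0"

```text
time_s: 14.1
position: [0.5649, -0.1743, 0.0788]
tool_rot: [-0.0, 0.477, 0.879, -0.0]
ft_force: [0.7, -0.2, -1.3]
width: 0.096
```

```bash
python3 look.py 13; python3 - <<'E'
from h import *
im=cv2.imread("pics/top13.png");cv2.imwrite("pics/top13z.png",cv2.resize(im[170:240,330:420],None,fx=8,fy=8,interpolation=cv2.INTER_CUBIC))
E
```

```text
[172.19 172.64 173.54 175.13 177.3 ] [261.85 302.46 263.16 301.31 266.15 295.  ]
[ 0.56493855 -0.17424655  0.07877948] 0.10032163060608484 [-0.63011257  0.03778262 -0.52363382] [ 0.01116665 -0.03056907 -0.02362731]
u shift 6.77  dy -0.34  far rim dz 5.39
```

View pics/c13.png

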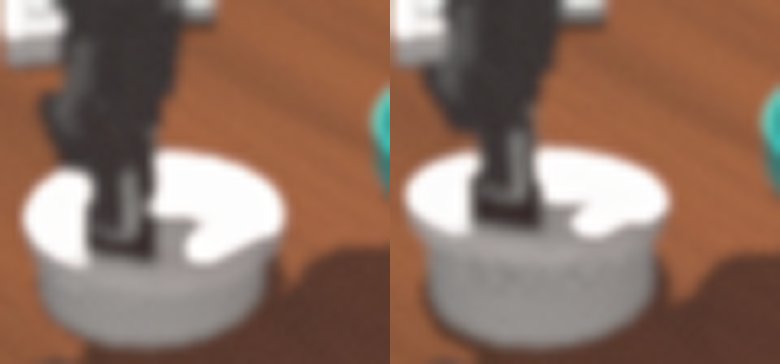

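View pics/top13z.png

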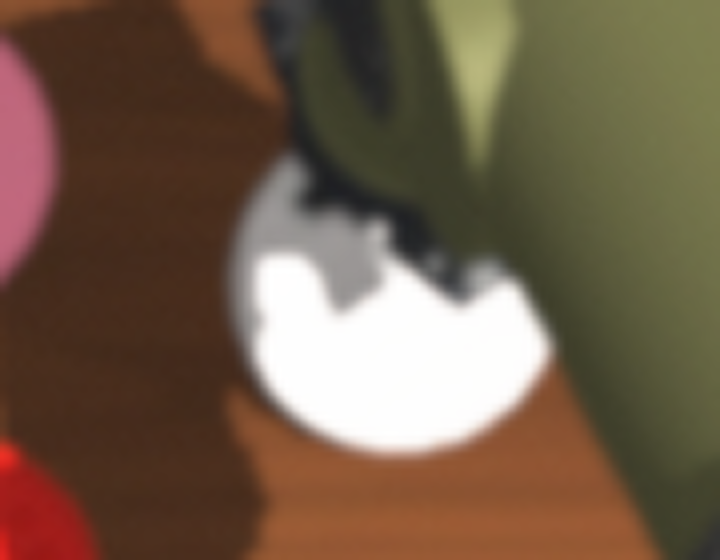

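```bash
python3 - <<'E'
from h import *
for k in (0,9,13):
    a=cv2.imread(f"pics/scene{k}.png").astype(float)
    s=a[...,2]-a[...,0] # red minus blue: wood high, grey low
    for r in (192,194,196,198):
        v=s[r,255:320];lo=np.where(v<45)[0];j=lo[lo<30].min() if 1 else 0;e=lo[(lo>30)].max()
        L=255+j-1+(v[j-1]-45)/(v[j-1]-v[j]);Rr=255+e+(45-v[e])/(v[e+1]-v[e]);print(k,r,L.round(2),Rr.round(2),((L+Rr)/2).round(2))
C=np.array([.5328,-.1969,0])
v=np.array([1.158,.681,0])-C;v/=np.linalg.norm(v);p=np.array([-v[1],v[0],0])
for z in(.01,.02):print("pred dish sil",z,proj("scene",C+[0,0,z]+.055*p),proj("scene",C+[0,0,z]-.055*p))
for LL,n in ((L0,"lid0"),(L0+.0078*U+[0,0,.02],"lidcentred")):print(n,proj("scene",LL+.0615*p),proj("scene",LL-.0615*p))
E
```

```text
0 192 265.41 301.92 283.66
0 194 265.45 301.62 283.53
0 196 266.04 300.75 283.39
0 198 267.04 298.86 282.95
9 192 265.18 314.0 289.59
9 194 265.0 317.0 291.0
9 196 265.4 313.0 289.2
9 198 266.25 315.33 290.79
13 192 265.21 314.0 289.6
13 194 264.97 311.5 288.23
13 196 265.29 313.0 289.14
13 198 266.17 316.0 291.08
pred dish sil 0.01 [300.36372563 188.41035157] [265.90453461 190.21037578]
pred dish sil 0.02 [300.30002769 185.81971978] [265.68321277 187.61118818]
lid0 [303.01540712 180.59844081] [264.23624626 182.56845813]
lidcentred [302.157485  176.5675649] [262.82732219 178.53560032]
```

Lid is over the dish, with its far rim moved 6.8 mm along u (target about 7) and 5–6 mm clear. Now lowering until the far edge lands.

Emit:
carry_out --pt "0 0 0.1 0" --pt "0 0 0.15 0" --pt "0 0 0.15 0" --pt "0 0 0.1 0" --pt "0 0 0 0"

```text
time_s: 14.7
position: [0.5648, -0.1743, 0.0736]
tool_rot: [-0.0, 0.477, 0.879, -0.0]
ft_force: [-0.0, -0.0, -1.6]
width: 0.094
```

```bash
python3 look.py 14
```

```text
[173.38 174.09 174.92 176.4  178.36] [262.06 302.17 262.35 302.32 264.66 297.94]
[ 0.56486928 -0.17425664  0.07365006] 0.09896627616386688 [ 0.631296   -0.75996361 -0.30651661] [ 0.02832664 -0.09224842  0.02276157]
u shift 6.54  dy 0.93  far rim dz 0.32
```

Emit:
carry_out --pt "0 0 0.05 0" --pt "0 0 0.05 0" --pt "0 0 0.05 0" --pt "0 0 0 0" --pt "0 0 0 0"

```text
time_s: 15.3
position: [0.5649, -0.1743, 0.0723]
tool_rot: [-0.0, 0.477, 0.879, -0.0]
ft_force: [0.1, -0.8, -0.9]
width: 0.101
```

Emit:
carry_out --pt "0 0 0 0" --pt "0 0 0 0" --pt "0 0 0 0" --pt "0 0 0 0" --pt "0 0 0 0" --grip 226 --grip_force 20

```text
time_s: 15.8
position: [0.565, -0.1743, 0.0723]
tool_rot: [-0.0, 0.477, 0.879, -0.0]
ft_force: [-0.8, 0.4, -1.7]
width: 0.117
```

```bash
python3 look.py 15
```

```text
[173.61 174.2  175.21 176.63 178.73] [262.17 301.87 262.34 302.34 264.4  298.88]
[ 0.56494847 -0.17430406  0.07227691] 0.11444441954286663 [-0.3185984   0.47278119 -0.02495104] [-0.02222634 -0.00335785  0.02645414]
u shift 6.54  dy 1.16  far rim dz -0.57
```

Emit:
carry_out --pt "0 0.03 0.1 0" --pt "0 0.04 0.12 0" --pt "0 0.04 0.12 0" --pt "0 0.04 0.12 0" --pt "0 0.03 0.1 0" --grip 225

```text
time_s: 16.4
position: [0.5665, -0.1732, 0.0665]
tool_rot: [-0.0, 0.477, 0.879, 0.0]
ft_force: [0.4, 0.2, -0.4]
width: 0.118
```

```bash
python3 look.py 16
```

```text
[173.38 174.06 174.92 176.61 179.02] [262.59 301.76 262.06 302.6  263.16 301.02]
[ 0.56650383 -0.17316282  0.06642532] 0.11723281603655729 [ 0.52077397  0.86956982 -0.74223335] [ 0.08483367 -0.04106552  0.03201608]
u shift 6.09  dy 1.03  far rim dz -0.34
```

View pics/c16.png

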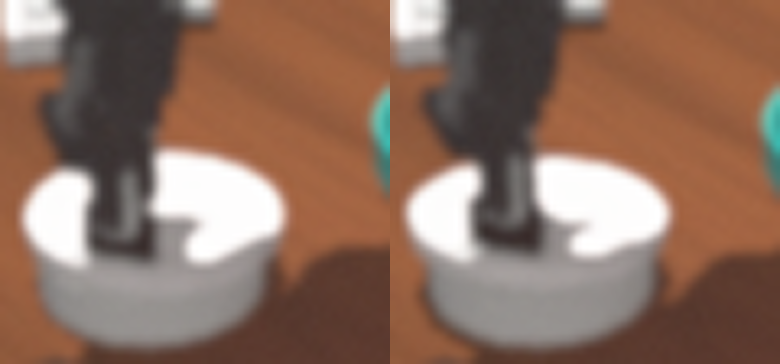

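Emit:
carry_out --pt "0 0.06 0.08 0" --pt "0 0.06 0.08 0" --pt "0 0.06 0.08 0" --pt "0 0.06 0.08 0" --pt "0 0 0 0"

```text
time_s: 17.0
position: [0.5684, -0.1719, 0.0633]
tool_rot: [-0.0, 0.477, 0.879, 0.0]
ft_force: [-0.7, -0.1, -0.0]
width: 0.115
```

```bash
python3 look.py 17
```

```text
[173.48 174.1  174.97 176.89 179.31] [263.15 301.56 261.99 302.4  262.47 301.37]
[ 0.56847074 -0.17192206  0.06341707] 0.1180805213897537 [-1.11360866 -0.07148609 -0.73077239] [-0.03370101  0.05002581 -0.02162855]
u shift 6.77  dy 1.08  far rim dz -0.13
```

Emit:
carry_out --pt "0 0.04 0.1 0" --pt "0 0.04 0.1 0" --pt "0 0.04 0.1 0" --pt "0 0.04 0.1 0" --pt "0 0 0 0"

```text
time_s: 17.6
position: [0.5698, -0.171, 0.0593]
tool_rot: [-0.0, 0.477, 0.879, 0.0]
ft_force: [-1.0, -0.5, -0.8]
width: 0.119
```

```bash
python3 look.py 18
```

```text
[173.38 173.94 174.94 176.88 179.41] [263.69 301.41 262.15 302.4  262.17 301.91]
[ 0.56978521 -0.17105624  0.05940325] 0.11880664795786426 [-0.5967058   0.76172516 -0.65246626] [-0.04666892  0.03107288 -0.04994179]
u shift 6.77  dy 1.05  far rim dz -0.01
```

View pics/c18.png

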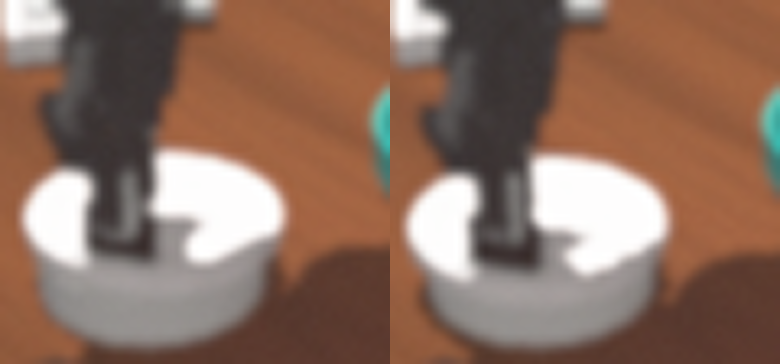

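Emit:
carry_out --pt "0 0.03 0.08 0" --pt "0 0.03 0.08 0" --pt "0 0.03 0.08 0" --pt "0 0.03 0.08 0" --pt "0 0 0 0"

```text
time_s: 18.2
position: [0.571, -0.1703, 0.0563]
tool_rot: [0.0, 0.477, 0.879, 0.0]
ft_force: [-0.4, 0.2, -0.2]
width: 0.115
```

```bash
python3 look.py 19
```

```text
[173.22 173.8  174.9  176.85 179.58] [264.3  301.32 262.54 302.44 262.06 302.39]
[ 0.57099664 -0.17037152  0.05635895] 0.12041218254039146 [-1.04503772 -0.36317455  0.85789476] [-0.05553404  0.0115596  -0.00581198]
u shift 6.43  dy 1.01  far rim dz -0.06
```

Emit:
carry_out --pt "0 0.06 0.06 0" --pt "0 0.06 0.06 0" --pt "0 0.05 0.06 0" --pt "0 0 0.06 0" --pt "0 0 0 0"

```text
time_s: 18.8
position: [0.5722, -0.1695, 0.0538]
tool_rot: [-0.0, 0.477, 0.879, 0.0]
ft_force: [-0.4, -0.7, 0.1]
width: 0.115
```

```bash
python3 look.py 20
```

```text
[173.48 174.07 175.23 177.19 180.33] [264.5  300.79 262.49 302.2  261.93 302.25]
[ 0.5722657  -0.16947812  0.05377473] 0.11156911028871254 [-0.31447972  0.10910359  0.26674759] [-0.08943653  0.07655067  0.04776053]
u shift 8.23  dy 1.34  far rim dz -0.25
```

View pics/c20.png

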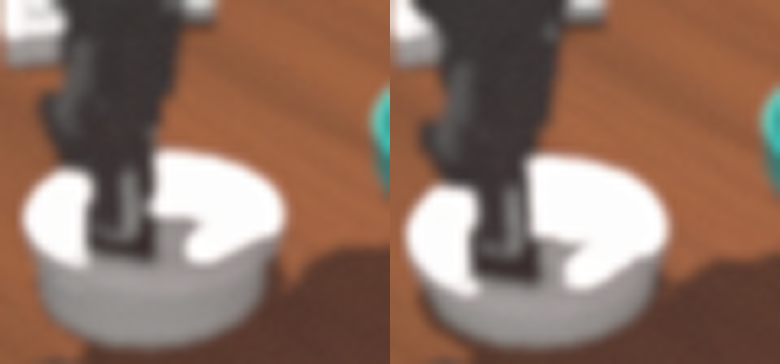

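Shift 8.2 mm (target about 7.8), far edge still at rim height, side forces small. Lowering the last bit.

Emit:
carry_out --pt "0 0 0.04 0" --pt "0 0 0.04 0" --pt "0 0 0.04 0" --pt "0 0 0 0" --pt "0 0 0 0"

```text
time_s: 19.4
position: [0.5723, -0.1695, 0.0527]
tool_rot: [-0.0, 0.477, 0.879, 0.0]
ft_force: [-0.3, 0.8, 0.4]
width: 0.117
```

```bash
python3 look.py 21
```

```text
[173.47 174.09 175.25 177.21 180.34] [264.52 300.78 262.51 302.2  261.92 302.21]
[ 0.57225298 -0.16950687  0.05265116] 0.11772777978563767 [-0.30199138  0.03764836 -0.03409716] [-0.10439175  0.04507721 -0.01225427]
u shift 8.35  dy 1.36  far rim dz -0.26
```

The image didn't change as the tool went 1.1 mm lower, so the lid is down. Letting go gently.

Emit:
carry_out --pt "0 0 0 0" --pt "0 0 0 0" --pt "0 0 0 0" --pt "0 0 0 0" --pt "0 0 0 0" --grip 185

```text
time_s: 20.0
position: [0.5723, -0.1695, 0.0527]
tool_rot: [0.0, 0.477, 0.879, 0.0]
ft_force: [0.8, -0.4, -0.0]
width: 0.275
```

```bash
python3 look.py 22
```

```text
[173.47 174.11 175.24 177.2  180.35] [264.53 300.77 262.51 302.19 261.93 302.19]
[ 0.57226438 -0.16953244  0.05269895] 0.2753863168834818 [-0.08547595  0.25480741 -0.27469313] [ 0.0477906   0.00167667 -0.02259735]
u shift 8.35  dy 1.35  far rim dz -0.23
```

Nothing moved on release. Retreating straight up, then away for a clear look.

Emit:
carry_out --pt "0 0 -0.5 0" --pt "0 0 -1.5 0" --pt "0 0 -3 0" --pt "0 0 -4 0" --pt "0 0 -4 0"

```text
time_s: 20.6
position: [0.572, -0.1691, 0.1851]
tool_rot: [-0.0, 0.476, 0.879, 0.0]
ft_force: [1.0, -0.8, 0.7]
width: 0.27
```

Emit:
carry_out --pt "0 -2 -2 0" --pt "-2 -3 0 0" --pt "-3 -3 0 0" --pt "-4 -2 0 0" --pt "-4 -1 0 0"

```text
time_s: 21.1
position: [0.5497, -0.3414, 0.2047]
tool_rot: [0.001, 0.477, 0.879, -0.001]
ft_force: [0.3, -0.3, 0.5]
width: 0.276
```

Emit:
carry_out --pt "-4 -1 0 0" --pt "-4 -1 0 0" --pt "-4 -1 0 0" --pt "-2 -1 0 0" --pt "0 0 0 0"

```text
time_s: 21.6
position: [0.5927, -0.4818, 0.2025]
tool_rot: [0.0, 0.479, 0.878, -0.0]
ft_force: [-0.6, 0.2, -0.4]
width: 0.276
```

```bash
python3 - <<'E'
from h import *
a=env.snapshot("top")[:,:,::-1];b=env.snapshot("scene")[:,:,::-1];cv2.imwrite("pics/top23.png",a);cv2.imwrite("pics/scene23.png",b)
s=env.sense();print(s["time_s"],s["position"])
S=8;z=np.hstack([cv2.resize(a[175:235,345:395+25],None,fx=5,fy=5,interpolation=cv2.INTER_CUBIC),cv2.resize(b[160:220,245:325],None,fx=5,fy=5,interpolation=cv2.INTER_CUBIC)]);cv2.imwrite("pics/f23.png",z)
print(topfar(cv2.imread("pics/top0.png"))[1]-topfar(a)[1])
el={}
for n,im,(x,y,w,h),th in(("top",a,(340,180,80,60),170),("scene",b,(245,160,80,55),205)):
    c=cv2.resize(im[y:y+h,x:x+w],None,fx=4,fy=4,interpolation=cv2.INTER_CUBIC);m=(c.min(axis=2)>th).astype(np.uint8)
    k=max(cv2.findContours(m,0,1)[0],key=cv2.contourArea);e=cv2.fitEllipse(cv2.convexHull(k));el[n]=(np.array(e[0])+.5)/4-.5+[x,y];print(n,el[n],np.array(e[1])/4,e[2])
T=tri(el["top"],el["scene"]);print(T, "move of plate centre vs start (u,perp,z)", (T[0]-[.52718,-.20208,.02974])@U,(T[0]-[.52718,-.20208,.02974])@[-.5426,.84,0])
print(edges(b),lr(b))
E
```

```text
21.7 [ 0.59384408 -0.47719531  0.203301  ]
8.345864661654147
top [378.18512344 205.09869766] [41.09469986 42.03860855] 124.60777282714844
scene [282.15259933 185.21578979] [22.31078339 39.19496155] 87.07684326171875
(array([ 0.53429343, -0.19863041,  0.02542214]), np.float64(0.0007200054138883306)) move of plate centre vs start (u,perp,z) 0.007847023223197788 -0.0009620930134300755
[173.53 174.15 175.3  177.25 180.31] [264.58 300.8  262.58 302.22 261.91 302.28]
```

View pics/f23.png

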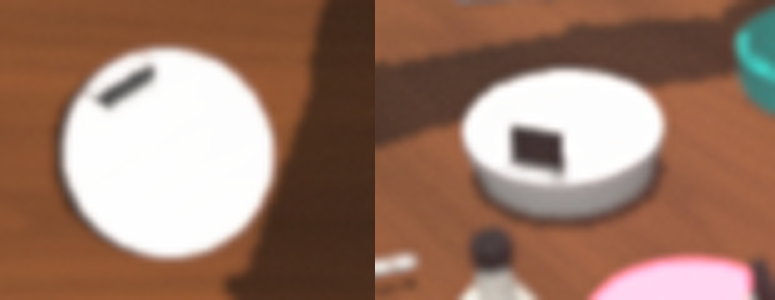

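View pics/top23.png

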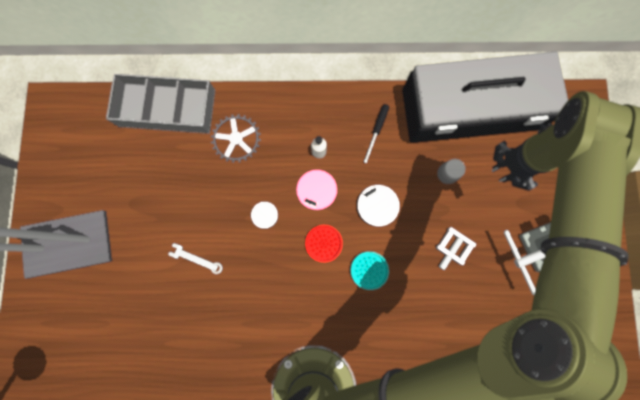

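The lid is level and centred. Its plate centre moved 7.8 mm along the tab direction and 1 mm sideways, and sits about 4 mm lower. The bystanders in the top view are where they were. Handing in.

```bash
python3 - <<'E'
from h import *
a=cv2.imread("pics/top0.png").astype(int);b=cv2.imread("pics/top23.png").astype(int)
d=np.abs(a-b).max(2)
for n,(x,y) in dict(tin=(264,214),oil=(319,147),spanner=(195,259),driver=(376,132),ring=(235,138),pedal=(456,248),pink=(317,190),red=(324,243)).items(): print(n,int(np.percentile(d[y-15:y+15,x-15:x+15],98)))
print(env.job_done())
E
```

```text
tin 6
oil 6
spanner 6
driver 5
ring 6
pedal 6
pink 6
red 5
the job is handed in; nothing more can be done
None
```

I put the lid back on the dish and let go of it. My last checks show it seated, level and centred, and the job was handed in at about 22 s of the 40 s allowed.

**What I did**
- I pinched the tab lightly and raised its side about 14 mm while the opposite edge rested on the rim.
- I tightened the grip and lifted the whole lid until the opposite edge was about 5–6 mm clear.
- I moved it about 3 mm across, which brought it over the dish's centre. I landed the opposite edge first, lowered the tab side onto the dish, let go and backed off.

**What the last checks showed**
- **Position:** the plate centre moved 7.8 mm along the tab direction against a target of about 7.8 mm. It is about 1 mm to the side, within the 3.5 mm play.
- **Height:** the plate centre is about 4.3 mm lower than at the start; about 3.6 mm was expected.
- **Seating:** the picture did not change when the tool went a further 1 mm down, nor when the fingers opened.
- **Bystanders:** the tin, oil bottle, spanner, screwdriver, chainring, pedal, pink look-alike and red dish are unchanged between the first and last pictures. I did not measure the jar, which was in the arm's shadow; it looked in place.

**What went less well or disagreed**
- **First pinch:** it was about 1.5–3 mm off along the tab direction and pushed sideways with about 7 N. I re-centred it before lifting.
- **Raising the tab:** the opposite edge came up about 2 mm for a moment. I eased the grip so it rested again before the full lift.
- **Lift not level:** the tool cannot be tilted, so the lid was lifted and carried with the tab side about 0.2 rad up. The far skirt also stayed slightly below rim height, outside the dish.
- **Cameras:** the two differ by about 4 mm in depth, so I judged the centring mainly by how far the lid moved from its start.

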